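# Feed a slat to the sprung stop with a push stick

## Task

Pick up the wooden push stick and use its nose to feed the small slat through the jig's narrow channel, under the cover, until it is fully home: the sprung stop hidden inside must be bottomed, so press with a steady 15 to 18 N on the stick for a moment, but do not ram it. Push the slat with the stick only, never with the gripper; leave the slat in there against the stop, lay the stick flat on the open bench off the jig, and leave the other things alone.

Things in the scene. Friction and masses are not known exactly. Their poses are not given: they have to be found in the camera images.
- jig: Fixed wooden feed jig: board 285 (x) x 110 (y) x 12 mm with a channel on it. Origin: on the bench under the channel's centre line; +x = feed direction, z up. Board from x = -125 to 160 mm; its top, the channel floor, at z = 12 mm. Open trough between fences (50 mm wide inside, tops z = 24 mm) from x = -122 to -56 mm, where the flared mouth begins.
- mouth (a point): On the channel floor on the centre line at jig x = -20 mm: end of the flare, start of the straight channel, 26.5 mm wide, walls up to z = 29 mm above the bench.
- cover_edge (a point): Centre of the lower front edge of the grey cover plate, at jig x = 0, z = 29 mm. The cover (4 mm thick, top at z = 33 mm) spans the jig's width from x = 0 to 160 mm.
- roller_line (a point): On the channel floor on the centre line at jig x = 72 mm, abreast of a spring-loaded rubber roller (radius 20 mm) that bulges 4.5 mm into the channel from the +y wall. It presses the slat sideways with about 3.5 N and holds it where it is left. Feeding takes several N under it, up to about 15 N while the slat's front end passes jig x = 55 to 75 mm.
- gauge: Gauge in the far end, origin at jig x = 156, y = 0, z = 12 mm, axes as the jig. It carries the stop, a sprung pad whose face is somewhere from jig x = 85 to 115 mm: hidden, new each time, to be felt. It yields 4 mm under 1 to 2 N, then is bottomed and rigid. Slat home: over 6 N on the bottomed pad for 0.15 s. 15 to 18 N held on the stick gives that, less the drag of up to 9 N; over 20 N on the pad is ramming.
- slat: Plain pale wooden slat 70 (x, its length) x 24 x 12 mm, 40 g, lying flat in the open trough of the jig before the flared mouth, a little askew. Origin: centre of its underside; x along its length, z up; its ends are at x = -35 and +35 mm.
- stick: Wooden push stick, 110 g, lying to the right of the jig: bar 14 mm wide, 12 mm high, with an upright handle at its rear. Origin: on the underside, below the middle of the handle; +x points along the bar to the nose. The bar reaches from x = -27 to its flat nose end at x = 185 mm; the handle is 56 (x) x 22 (y) x 54 mm (z), x = -28 to 28 mm, to be gripped from above across its 22 mm.
- tape_electrical: Black roll of tape 58 x 56 x 19 mm, bystander. Origin: centre of underside.
- label_roll: White roll of labels 68 x 68 x 41 mm, bystander. Origin: centre of underside.
- pen_blue: White and blue pen 135 mm long, bystander. Origin: centre of underside.
- peg: Small dark clothes peg 15 x 72 x 12 mm lying between the stick and the jig, bystander. Origin: centre of underside.
Things that resemble listed ones, but are neither listed nor needed, are in the scene too. Of the things like the slat, leave any that is pink or red; of the rest the smaller one is meant.

How it is judged:
By the outcome, as a careful person would: the job done as asked, in the order asked, and still so for the second after the job is handed in, with the robot touching nothing.
It also fails if it takes over 69 s, if anything falls off the work surface, if the arm or the gripper's body presses on something with over 40 N, if the wrist force passes 120 N, or if a joint passes its speed limit or range.

## Robot

A 6-joint arm with a two-finger parallel gripper is mounted at the origin on a cart in front of the work surface, level with it; the furniture and walls round the work are solid. World frame = base frame: x ahead of the robot, y to its left, z up, the work surface at z = 0. Lengths are in m, angles in rad, forces in N, time in s.
With the tool pointing down it reaches from about 0.25 to 0.725 m from the base axis. Payload 4 kg.
Tool frame: the origin (TCP) lies on the centre line of the jaws, within the pads' length; the fingertips stand tip_reach ahead of it and the grasp point (between the pads) lies 5 mm behind it (tip_reach is the distance from the TCP to the fingertips, in m); z points along the fingers, y is the direction in which the jaws open and shut (so a half turn about z gives the same grasp; the last joint's range is limited). The gripper opens to 85 mm and grips with 20 to 120 N. Pads are 22 mm wide; open, the fingers measure 114 mm over their backs; the gripper's body (76 mm by 85 mm) begins 54 mm behind the grasp point. The pads swing forward as they close: fully open they stand 13 mm farther back than shut.
Start: joints at [-1.32, 0.241, 0.005, 1.335, 0, 1.571], TCP at [0.124, -0.484, 0.245] pointing down, gripper open.
Joint ranges: [-2.72, 2.72], [-1.05, 1.87], [-1.09, 1.28], [-1.99, 2.15], [-1.42, 1.44], [-3.14, 3.14]. Speed limits (rad/s): [2.79, 2.79, 3.14, 3.14, 3.14, 3.14].

## Interface

Orientations are given as a unit quaternion [x, y, z, w].
In Python, from workcell import * gives the robot as it stands.
- The arm moves only by the tool arm_command, never from a script. Its arguments are lists of equal length, an entry for each row: "translation": the shift along the tool's x, y, z in cm, a list of three; "turn": the turn about the tool's z in rad; "hand": the closure, from 0 (fully open) to 1 (shut). In form: {"translation": [[x, y, z], ...], "turn": [turn, ...], "hand": [hand, ...]}. A call has 1 to 5 rows; each row is the pose to reach, as a shift and turn from the pose commanded when the call began, along the tool's axes at that moment; what a row does not reach only later rows make up. A row lasts 1/12 s, in which the tool goes at most 41.7 mm and 7.16 degrees, less where a joint would pass 70% of its speed; a pose out of reach is approached as far as the arm can. A call with a gripper value outside its range is refused whole. The fingers move at their own pace and stop on an object; the grip force is fixed at half the most. Time passes only in rows, so rows that repeat a pose let the fingers close. It gives the time, the measured TCP pose, the force and the opening at its end, in the units of the state.
- get_obs(): the state, without advancing time (a new reading comes with each control period).
- camera(name): name is "scene" or "side" or "wrist"; returns (picture, depth): 400x640x3 uint8, red, green, blue; 400x640 float32, m along the optical axis (not along the pixel's ray), 0 where there is no reading.
- camera_info(name): a dict with "mtx" (3x3 intrinsics, pixels), "dist_coeffs" ([k1, k2, p1, p2, k3] as OpenCV has them; the pictures are not rectified), "world_to_cam" (4x4, takes a point from world to camera coordinates). Camera axes: x right, y down, z forward; pixel columns grow to the right and rows downward; lengths in m; the calibration is good to about 2 mm. A picture is of the moment at which its call begins: read the wrist's pose just before it. camera_info takes no time and is no camera call; for the wrist camera it gives the pose at the moment of the call.
- job_done(): hands the job in, once; it reports no verdict.
Trained networks look in the newest picture that a camera, given by its name, has taken for a name from the list of things; names that differ only in an ending like _2 or _b are one class to them, and where a whole thing is asked for, a point or a joint stands for the part that bears it (a point fixed in the world has none). Each returns a list of dicts, best first, with "conf" (0 to 1); they miss things now and then, are a little off and sometimes report something else, mostly with a low value. They report only what shows in the picture. A call takes as long as a camera call. They do not tell look-alikes from the thing itself.
- search_frame(camera, name): "location" ([row, column] in pixels, amid what is visible of it).
- spot_point(camera, name): "location" ([row, column] in pixels: a listed point, or the origin of a listed thing).
The state is a dict: "clock": time; "joint_pos": joint angles; "joint_vel": joint speeds; "tau": joint torques, N m; "eef_pos": TCP position; "tool_rot": TCP orientation; "ft_force": force on the tool from outside, world axes, zero at the start; "ft_torque": the same for the moment, N m; "grip_width": finger opening in m.
Only numpy, scipy, OpenCV 4.12 (cv2) and the standard library are available. Lean on these libraries where they do the work, as an engineer would, in place of code of your own. Each camera call takes 0.05 s, during which the arm holds its last target. There are 200 camera calls.

## Working session

There is one attempt and no reset: what is moved stays moved. The work goes in short steps, Python scripts to look and compute and a tool call to move; the robot and the scene stay as the last step left them, time stands still between calls to the robot, and variables do not carry over. Pictures are saved under pics/ and viewed, about 8 in all and at most 12, crops included, and the job is handed in when it is done.

Besides the shell and the picture viewer there is one more tool, called after "Emit:" as name(argument=value, ...) on one line, values as JSON. arm_command: Moves the arm, as the interface text tells. Its arguments: {"type":"object","properties":{"translation":{"type":"array","items":{"type":"array","items":{"type":"number"}}},"turn":{"type":"array","items":{"type":"number"}},"hand":{"type":"array","items":{"type":"number"}}},"required":["translation","turn","hand"]}

```bash
mkdir -p pics; ls
cat > h.py <<'E'
from workcell import *
import numpy as np, cv2
from scipy.spatial.transform import Rotation as R
def px2w(cam,rc,z=None,info=None,depth=None):
    i=info or camera_info(cam); K=np.array(i["mtx"]);D=np.array(i["dist_coeffs"]);T=np.linalg.inv(np.array(i["world_to_cam"]))
    p=cv2.undistortPoints(np.array([[[rc[1],rc[0]]]],float),K,D)[0,0]
    d=T[:3,:3]@np.array([p[0],p[1],1]);o=T[:3,3]
    if z is not None: return o+d*(z-o[2])/d[2]
    return o+d*depth
def w2px(cam,P,info=None):
    i=info or camera_info(cam);M=np.array(i["world_to_cam"])
    q=cv2.projectPoints(np.atleast_2d(P).astype(float),cv2.Rodrigues(M[:3,:3])[0],M[:3,3],np.array(i["mtx"]),np.array(i["dist_coeffs"]))[0]
    return q[:,0,::-1]
E
python3 - <<'E'
from h import *
o=get_obs();print({k:np.round(v,3) for k,v in o.items()})
for c in ["scene","side"]:
    p,d=camera(c);cv2.imwrite(f"pics/{c}0.png",p[...,::-1]);np.save(f"{c}0.npy",d)
    for n in ["jig","slat","stick","mouth","cover_edge","gauge","peg"]:
        for r in spot_point(c,n)[:3]:
            print(c,n,np.round(r["location"],1),round(r["conf"],2),np.round(px2w(c,r["location"],{"mouth":.012,"cover_edge":.029,"slat":.012,"gauge":.012}.get(n,0)),3))
print([k for k in dir() if 'tip' in k], globals().get('tip_reach'))
E
```

```text
pics
{'clock': np.float64(0.0), 'joint_pos': array([-1.32 ,  0.241,  0.004,  1.335, -0.   ,  1.571]), 'joint_vel': array([ 0.   , -0.003,  0.001,  0.   , -0.   ,  0.   ]), 'tau': array([-1.0000e-03, -3.7232e+01,  2.5241e+01,  1.7000e-02, -0.0000e+00,
        0.0000e+00]), 'eef_pos': array([ 0.124, -0.484,  0.244]), 'tool_rot': array([ 0.992,  0.125, -0.   , -0.001]), 'ft_force': array([-0.902,  0.342,  0.408]), 'ft_torque': array([-0.019,  0.075, -0.043]), 'grip_width': np.float64(0.085)}
scene jig [250.7 271.6] 0.83 [0.559 0.077 0.   ]
scene slat [198.7 307.9] 0.74 [ 0.656 -0.109  0.012]
scene slat [176.5 441.6] 0.73 [ 0.494 -0.459  0.012]
scene slat [236.  289.3] 0.6 [0.563 0.021 0.012]
scene stick [200.5 389.9] 0.91 [ 0.519 -0.28   0.   ]
scene stick [238.1 271. ] 0.68 [0.598 0.052 0.   ]
scene mouth [241.7 277.4] 0.86 [0.565 0.055 0.012]
scene cover_edge [240.9 270.6] 0.64 [0.56  0.076 0.029]
scene peg [238.4 369.8] 0.4 [ 0.44  -0.131  0.   ]
side jig [265.6 331.5] 0.9 [0.553 0.071 0.   ]
side jig [245.7 325.1] 0.51 [ 0.564 -0.007  0.   ]
side slat [222.9 287.1] 0.74 [ 0.664 -0.096  0.012]
side slat [196.5 388.4] 0.68 [ 0.364 -0.214  0.012]
side slat [157.9 334.9] 0.58 [ 0.506 -0.468  0.012]
side stick [191.1 337.5] 0.77 [ 0.512 -0.271  0.   ]
side stick [311.4 341.4] 0.29 [0.541 0.222 0.   ]
side mouth [256.3 327.7] 0.66 [0.561 0.05  0.012]
side cover_edge [260.7 327.1] 0.87 [0.565 0.086 0.029]
side cover_edge [227.9 395.5] 0.4 [ 0.377 -0.035  0.029]
side cover_edge [244.5 324.6] 0.16 [0.567 0.024 0.029]
side gauge [312.4 340.5] 0.39 [0.544 0.235 0.012]
side peg [212.5 367.8] 0.64 [ 0.434 -0.151  0.   ]
['tip_reach'] 0.014
```

View pics/scene0.png

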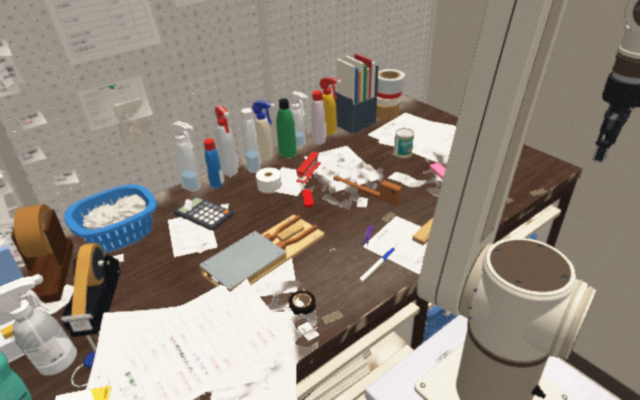

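View pics/side0.png

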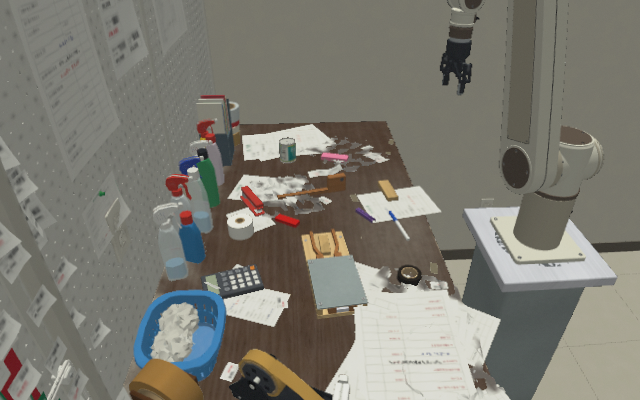

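The scene picture shows these things like the slat:
- red block at (199,308)
- pink slat at (176,441)
- larger beige block at about (232,424)
- pale slat in the jig trough at about (234,291), which is the one meant

The stick's handle is at (192,392), with its nose pointing left towards (182,338). A second stick-like hit falls on the jig fences and is not the stick. I'll move over the stick for a close look.

Emit:
arm_command(translation=[[8,-2,-1],[12,-3,-2],[16,-4,-3],[20,-5,-4],[20,-5,-4]], turn=[0.05,0.1,0.15,0.15,0.15], hand=[0,0,0,0,0])

```text
clock: 1.22
eef_pos: [0.3051, -0.3861, 0.2854]
tool_rot: [0.999, 0.05, 0.0, 0.0]
ft_force: [0.2, -0.4, 0.3]
grip_width: 0.0855
```

Emit:
arm_command(translation=[[4,-1,0],[8,-2,0],[12,-3,0],[14,-4,0],[14,-4,0]], turn=[0,0,0,0,0], hand=[0,0,0,0,0])

```text
clock: 1.63
eef_pos: [0.4431, -0.3307, 0.2842]
tool_rot: [0.999, 0.053, 0.001, -0.001]
ft_force: [-0.1, 0.8, 0.8]
grip_width: 0.0854
```

Run:
```python
from h import *
o=get_obs();print(o["eef_pos"],o["joint_pos"],o["tool_rot"])
i=camera_info("wrist");print(np.linalg.inv(i["world_to_cam"]).round(3))
p,d=camera("wrist");cv2.imwrite("pics/w1.png",p[...,::-1]);np.save("w1.npy",d)
for n in ["stick","peg","jig","slat","mouth","cover_edge"]:
    for r in spot_point("wrist",n)[:2]: print(n,np.round(r["location"],1),round(r["conf"],2),np.round(px2w("wrist",r["location"],{"mouth":.012,"cover_edge":.029,"slat":.012}.get(n,0),i),3))
```

```text
[ 0.44309237 -0.33065615  0.28415528] [-6.41934730e-01  3.35924758e-01  2.35264249e-01  1.47004951e+00
  1.60449720e-03  2.39268573e+00] [ 9.98569635e-01  5.34606173e-02  5.47140847e-04 -5.88304239e-04]
[[ 0.108 -0.945 -0.308  0.523]
 [-0.994 -0.103 -0.033 -0.322]
 [-0.001  0.309 -0.951  0.415]
 [ 0.     0.     0.     1.   ]]
stick [ 92.1 281.3] 0.83 [ 0.519 -0.278  0.   ]
peg [138.6 162.6] 0.96 [ 0.446 -0.129  0.   ]
slat [213.  254.9] 0.91 [ 0.362 -0.255  0.012]
slat [23.3 33.5] 0.81 [0.57  0.019 0.012]
mouth [29.7  4.4] 0.69 [0.561 0.057 0.012]
cover_edge [138.5 162.5] 0.65 [ 0.452 -0.143  0.029]
```

View pics/w1.png

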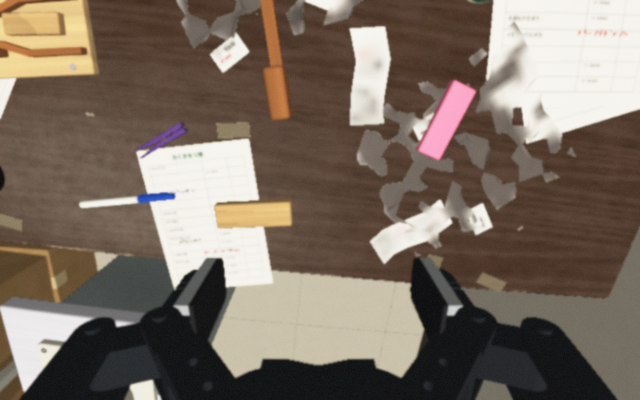

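Emit:
arm_command(translation=[[3,-4,-1],[5,-7,-2],[8,-10,-3],[11,-14,-4],[14,-17.5,-4.5]], turn=[0,0,0,0,0], hand=[0,0,0,0,0])

```text
clock: 2.4
eef_pos: [0.5494, -0.1619, 0.3288]
tool_rot: [0.999, 0.049, 0.001, 0.0]
ft_force: [0.7, -1.4, -0.2]
grip_width: 0.0858
```

Emit:
arm_command(translation=[[0,0,0],[0,0,0],[0,0,0]], turn=[0,0,0], hand=[0,0,0])

```text
clock: 2.65
eef_pos: [0.5487, -0.1627, 0.3271]
tool_rot: [0.999, 0.05, -0.0, 0.0]
ft_force: [-0.1, -0.5, -0.9]
grip_width: 0.0854
```

Run:
```python
from h import *
o=get_obs();print(o["eef_pos"],o["joint_pos"],o["tool_rot"])
i=camera_info("wrist");print(np.array(i["mtx"])[0])
p,d=camera("wrist");cv2.imwrite("pics/w2.png",p[...,::-1]);np.savez("w2.npz",d=d,p=p,T=i["world_to_cam"])
for n in ["stick","peg","jig","slat","mouth","cover_edge","roller_line"]:
    for r in spot_point("wrist",n)[:2]: print(n,np.round(r["location"],1),round(r["conf"],2),np.round(px2w("wrist",r["location"],{"mouth":.012,"cover_edge":.029,"slat":.012}.get(n,0),i),3))
```

```text
[ 0.54868625 -0.16272327  0.32710525] [-2.88028666e-01  3.76598115e-01  4.03627528e-01  1.59820753e+00
 -5.48285427e-04  2.75325120e+00] [ 9.98742374e-01  5.01354143e-02 -2.71038280e-04  1.95279811e-04]
[324.23112285   0.         317.85200459]
stick [176.2 395. ] 0.89 [ 0.524 -0.279  0.   ]
peg [216.9 288.3] 0.68 [ 0.445 -0.129  0.   ]
jig [124.5 150.2] 0.76 [0.563 0.075 0.   ]
jig [241.4 124. ] 0.54 [0.376 0.128 0.   ]
slat [ 59.5 291.9] 0.87 [ 0.665 -0.118  0.012]
slat [126.  189.8] 0.83 [0.568 0.014 0.012]
mouth [127.6 158.4] 0.59 [0.562 0.057 0.012]
cover_edge [128.6 137.1] 0.62 [0.561 0.078 0.029]
roller_line [130.1  96.5] 0.58 [0.549 0.154 0.   ]
roller_line [213.2 289.1] 0.18 [ 0.451 -0.13   0.   ]
```

View pics/w2.png

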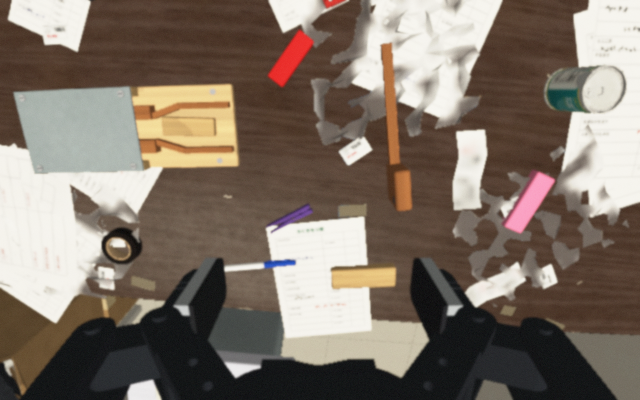

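Choice confirmed: the pale slat in the trough is at (126,189). The look-alikes are red at (58,291), pink at (202,529) and the larger beige block at (277,363). The stick's handle is at (190,403) and its nose at (44,387). The jig's feed direction is image left, roughly +y. Next I'll fit these from depth.

```bash
cat > fit.py <<'E'
from h import *
def cloud(d,T,info):
    K=np.array(info["mtx"]);D=np.array(info["dist_coeffs"])
    v,u=np.mgrid[:400,:640];q=cv2.undistortPoints(np.stack([u,v],-1).reshape(-1,1,2).astype(np.float64),K,D)[:,0]
    P=np.c_[q,np.ones(len(q))]*d.reshape(-1,1);Ti=np.linalg.inv(T)
    return (P@Ti[:3,:3].T+Ti[:3,3]).reshape(400,640,3)
def rect(P,m):
    m=m.astype(np.uint8);n,l,s,_=cv2.connectedComponentsWithStats(m);k=1+np.argmax(s[1:,4]);Q=P[l==k]
    r=cv2.minAreaRect(Q[:,:2].astype(np.float32)*1000);return np.round(cv2.boxPoints(r),1).tolist(),np.round(r[0],1),np.round(r[1],1),round(r[2],2),Q[:,2].mean().round(4),len(Q)
E
python3 - <<'E'
from fit import *
f=np.load("w2.npz");P=cloud(f["d"],f["T"],camera_info("wrist"));z=P[...,2]
def win(r0,r1,c0,c1):
    m=np.zeros((400,640),bool);m[r0:r1,c0:c1]=1;return m
ok=f["d"]>0
print("bench z",np.median(z[win(180,200,200,260)]))
print("cover",rect(P,ok&win(70,185,0,160)&(z>.0305)))
print("board",rect(P,ok&win(70,185,0,250)&(z>.007)))
print("slat",rect(P,ok&win(110,143,155,222)&(z>.019)))
print("handle",rect(P,ok&win(150,230,370,430)&(z>.046)))
print("bar",rect(P,ok&win(30,160,370,410)&(z>.006)))
hsv=cv2.cvtColor(f["p"],cv2.COLOR_RGB2HSV);br=(hsv[...,0]<14)&(hsv[...,1]>130)&(hsv[...,2]>70)
# bar by colour on the z=.012 plane
i=camera_info("wrist");i["world_to_cam"]=f["T"]
v,u=np.nonzero(br&win(35,160,370,410))
Q=np.array([px2w("wrist",(a,b),.012,i) for a,b in zip(v,u)])
print("barcolour",cv2.minAreaRect(Q[:,:2].astype(np.float32)*1000),cv2.fitLine(Q[:,:2].astype(np.float32),cv2.DIST_HUBER,0,.01,.01).ravel())
for n,rc,zz in [("b1",(84,232),.012),("b2",(166,239),.012),("c1",(86,134),.033),("c2",(170,144),.033),("c3",(92,14),.033),("c4",(173,34),.033),("s",(119,162),.024),("s",(134,163),.024),("s",(119,215),.024),("s",(135,215),.024),("nose",(43,386),.012)]: print(n,px2w("wrist",rc,zz,i).round(4))
big=cv2.resize(f["p"][70:220,0:430],None,fx=1.86,fy=1.86,interpolation=cv2.INTER_CUBIC)
cv2.imwrite("pics/w2c.png",big[...,::-1])
E
```

```text
bench z 0.0016175688859896287
cover ([[484.79998779296875, 229.60000610351562], [506.1000061035156, 49.900001525878906], [617.0999755859375, 63.0], [595.7999877929688, 242.8000030517578]], array([551. , 146.3]), array([111.8, 181. ]), 6.76, np.float64(0.0346), 9738)
board ([[458.5, 299.6000061035156], [500.1000061035156, -56.599998474121094], [629.0, -41.5], [587.5, 314.6000061035156]], array([543.8, 129. ]), array([129.9, 358.5]), 6.65, np.float64(0.0265), 19199)
slat ([[554.2999877929688, 46.0], [558.2000122070312, -23.799999237060547], [582.9000244140625, -22.399999618530273], [579.0, 47.29999923706055]], array([568.6,  11.8]), array([24.7, 69.8]), 3.21, np.float64(0.0254), 975)
handle ([[488.8999938964844, -272.79998779296875], [494.20001220703125, -294.79998779296875], [547.9000244140625, -281.8999938964844], [542.7000122070312, -260.0]], array([ 518.4, -277.4]), array([55.2, 22.6]), 13.44, np.float64(0.0548), 732)
bar ([[546.5999755859375, -230.89999389648438], [552.2000122070312, -283.1000061035156], [716.7999877929688, -265.6000061035156], [711.2000122070312, -213.39999389648438]], array([ 631.7, -248.3]), array([165.5,  52.5]), 6.06, np.float64(0.0112), 2770)
barcolour ((623.1320190429688, -252.88522338867188), (150.22508239746094, 18.23969268798828), 12.689460754394531) [ 0.972515    0.2328402   0.61954147 -0.25339237]
b1 [ 0.6278 -0.0423  0.012 ]
b2 [ 0.5189 -0.0549  0.012 ]
c1 [0.6146 0.0771 0.033 ]
c2 [0.5058 0.07   0.033 ]
c3 [0.595  0.2418 0.033 ]
c4 [0.4863 0.2304 0.033 ]
s [0.5754 0.0465 0.024 ]
s [0.5557 0.0458 0.024 ]
s [ 0.5819 -0.0242  0.024 ]
s [ 0.5609 -0.0244  0.024 ]
nose [ 0.6973 -0.2349  0.012 ]
```

Emit:
arm_command(translation=[[-1,2,3],[-2,4,6],[-3,7,9],[-4.2,10,12],[-4.2,11.1,15]], turn=[-0.05,-0.1,-0.134,-0.134,-0.134], hand=[0,0,0,0,0])

```text
clock: 3.47
eef_pos: [0.5174, -0.2802, 0.177]
tool_rot: [0.993, 0.116, 0.001, 0.001]
ft_force: [0.0, -0.5, -0.1]
grip_width: 0.0854
```

Emit:
arm_command(translation=[[0,0,2],[0,0,4],[0,0,4],[0,0,4]], turn=[0,0,0,0], hand=[0,0,0,0])

```text
clock: 3.8
eef_pos: [0.5176, -0.2766, 0.1362]
tool_rot: [0.993, 0.117, -0.001, -0.001]
ft_force: [0.1, -0.4, 0.0]
grip_width: 0.0856
```

Run:
```python
from fit import *
o=get_obs();print(o["eef_pos"],R.from_quat(o["tool_rot"]).as_matrix().round(4).tolist())
i=camera_info("wrist");p,d=camera("wrist");np.savez("w3.npz",d=d,p=p,T=i["world_to_cam"])
P=cloud(d,np.array(i["world_to_cam"]),i);z=P[...,2]
print("handle",rect(P,(d>0)&(z>.045)&(z<.065)&(abs(P[...,0]-.52)<.06)&(abs(P[...,1]+.277)<.035)))
```

```text
[ 0.51763423 -0.27661069  0.13620745] [[0.9727, 0.2321, -0.0027], [0.2321, -0.9727, 0.0015], [-0.0023, -0.0021, -1.0]]
handle ([[488.3999938964844, -273.6000061035156], [493.8999938964844, -294.8999938964844], [547.9000244140625, -281.1000061035156], [542.4000244140625, -259.79998779296875]], array([ 518.1, -277.4]), array([55.8, 22. ]), 14.36, np.float64(0.055), 2360)
```

Emit:
arm_command(translation=[[0,0,3],[0,0,6],[0,0,8.5],[0,0,10.5],[0,0,10.5]], turn=[-0.005,-0.01,-0.01,-0.01,-0.01], hand=[0,0,0,0,0])

```text
clock: 4.27
eef_pos: [0.5172, -0.2756, 0.0299]
tool_rot: [0.992, 0.122, -0.002, -0.001]
ft_force: [-0.0, 0.1, -0.7]
grip_width: 0.0855
```

Emit:
arm_command(translation=[[0,0,0],[0,0,0],[0,0,0],[0,0,0],[0,0,0]], turn=[0,0,0,0,0], hand=[0.5,1,1,1,1])

```text
clock: 4.68
eef_pos: [0.5196, -0.2773, 0.0338]
tool_rot: [0.993, 0.122, 0.001, 0.001]
ft_force: [0.4, 0.9, 0.1]
grip_width: 0.0255
```

Emit:
arm_command(translation=[[0,0,0],[0,0,0],[0,0,0],[0,0,0],[0,0,0]], turn=[0,0,0,0,0], hand=[1,1,1,1,1])

```text
clock: 5.1
eef_pos: [0.5197, -0.2773, 0.0337]
tool_rot: [0.993, 0.122, 0.001, 0.001]
ft_force: [-0.5, 0.4, 7.2]
grip_width: 0.0213
```

Emit:
arm_command(translation=[[0,0,-2],[0,0,-5],[0,0,-8],[0,0,-10],[0,0,-10]], turn=[0,0,0,0,0], hand=[1,1,1,1,1])

```text
clock: 5.52
eef_pos: [0.5213, -0.2783, 0.1373]
tool_rot: [0.993, 0.122, 0.004, 0.003]
ft_force: [0.7, -0.2, -0.5]
grip_width: 0.0212
```

Emit:
arm_command(translation=[[0,0,0],[0,0,0],[0,0,0],[0,0,0],[0,0,0]], turn=[-0.1,-0.22,-0.34,-0.46,-0.58], hand=[1,1,1,1,1])

```text
clock: 5.93
eef_pos: [0.5177, -0.2763, 0.1305]
tool_rot: [0.915, 0.404, -0.001, -0.001]
ft_force: [-0.9, -0.3, -1.0]
grip_width: 0.0213
```

Emit:
arm_command(translation=[[0,0,0],[0,0,0],[0,0,0],[0,0,0],[0,0,0]], turn=[-0.12,-0.24,-0.36,-0.48,-0.58], hand=[1,1,1,1,1])

```text
clock: 6.35
eef_pos: [0.5177, -0.2764, 0.1305]
tool_rot: [0.761, 0.648, -0.001, -0.001]
ft_force: [-0.6, 0.0, -1.2]
grip_width: 0.0212
```

Emit:
arm_command(translation=[[0,0,0],[0,0,0],[0,0,0],[0,0,0],[0,0,0]], turn=[-0.1,-0.2,-0.28,-0.28,-0.28], hand=[1,1,1,1,1])

```text
clock: 6.77
eef_pos: [0.5179, -0.2765, 0.1309]
tool_rot: [0.666, 0.746, -0.0, -0.001]
ft_force: [0.1, -0.3, -0.9]
grip_width: 0.0215
```

```bash
cat > goto.py <<'E'
from h import *
# stick handle -> jig coordinates; yaw offset and jig pose
O=np.array([.5594,.0755]);YAW=1.687
u=np.array([np.cos(YAW),np.sin(YAW)]);n=np.array([-u[1],u[0]])
def st():
    o=get_obs();M=R.from_quat(o["tool_rot"]).as_matrix();return o,M
def delta(target):
    o,M=st();return M.T@(np.array(target)-o["eef_pos"])*100
def jig(p):
    v=np.array(p)[:2]-O;return np.array([v@u,v@n])
E
python3 - <<'E'
from goto import *
o,M=st();yaw=np.arctan2(M[1,0],M[0,0]);print(o["eef_pos"],yaw,o["joint_pos"],o["grip_width"],o["ft_force"],o["ft_torque"])
i=camera_info("wrist");p,d=camera("wrist");np.savez("w4.npz",d=d,p=p,T=i["world_to_cam"]);cv2.imwrite("pics/w4.png",p[...,::-1])
for n_ in ["stick"]:
    print(spot_point("wrist",n_)[:2])
t=O-.36*u;print("target",t,delta([t[0],t[1],.14]))
E
```

```text
[ 0.51793822 -0.27647154  0.13090472] 1.6826597303428241 [-4.90283126e-01  4.82418682e-01  5.23990891e-02  1.14293993e+00
 -6.41203444e-05  9.68648800e-01] 0.021545188982644615 [ 0.13333657 -0.30901184 -0.86383643] [-0.03328945  0.061638    0.0206617 ]
[{'location': [245.8, 316.1], 'conf': 0.67}]
target [ 0.60113924 -0.28207214] [-1.47380318  8.17802121 -0.87294313]
```

View pics/w4.png

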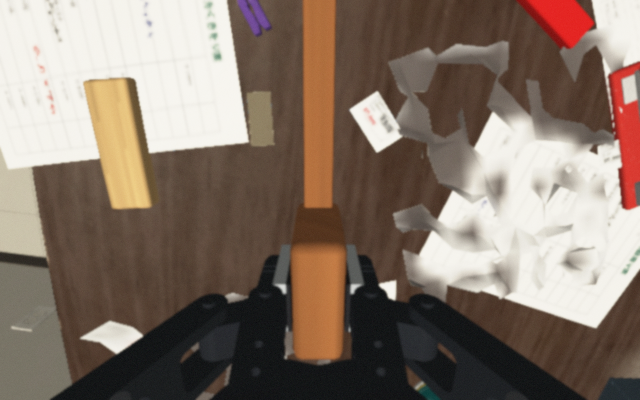

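Emit:
arm_command(translation=[[1.5,2.5,0],[3,5,0],[4,7,0],[4.5,8.2,0],[4.5,8.2,0]], turn=[-0.004,-0.004,-0.004,-0.004,-0.004], hand=[1,1,1,1,1])

```text
clock: 7.28
eef_pos: [0.5973, -0.2208, 0.1317]
tool_rot: [0.663, 0.748, 0.001, 0.0]
ft_force: [0.8, -0.0, -0.6]
grip_width: 0.0207
```

Emit:
arm_command(translation=[[0,0,0],[0,0,0],[0,0,0]], turn=[0,0,0], hand=[1,1,1])

```text
clock: 7.53
eef_pos: [0.594, -0.2233, 0.132]
tool_rot: [0.665, 0.747, -0.0, -0.0]
ft_force: [-0.2, 0.0, -0.2]
grip_width: 0.0213
```

Run:
```python
from goto import *
from fit import *
o,M=st();print(o["eef_pos"],np.arctan2(M[1,0],M[0,0]),jig(o["eef_pos"]))
i=camera_info("wrist");p,d=camera("wrist");np.savez("w5.npz",d=d,p=p,T=i["world_to_cam"])
P=cloud(d,np.array(i["world_to_cam"]),i);J=(P[...,:2]-O)@np.c_[u,n];z=P[...,2]
m=(d>0)&(abs(J[...,1])<.03)&(J[...,0]>-.265)&(z>.07);
for a in np.arange(-.27,-.1,.015):
    k=m&(abs(J[...,0]-a)<.0075)
    if k.sum()>5: print("bar x",a.round(3),"y",np.percentile(J[k][:,1],[2,50,98]).round(4),"z",np.median(z[k]).round(4))
for c in ["scene","side"]:
    ii=camera_info(c);p,d=camera(c);r=w2px(c,[[*(O-.1*u),.05]])[0].astype(int)
    cr=p[max(r[0]-60,0):r[0]+60,r[1]-80:r[1]+80];cv2.imwrite(f"pics/{c}5.png",cv2.resize(cr,None,fx=4,fy=4,interpolation=cv2.INTER_CUBIC)[...,::-1]);print(c,r,(max(r[0]-60,0),r[1]-80))
a=cv2.imread("pics/scene5.png");b=cv2.imread("pics/side5.png")
h=min(len(a),len(b));cv2.imwrite("pics/both5.png",cv2.resize(np.hstack([a[:h],b[:h]]),(800,int(800*h/(a.shape[1]+b.shape[1])))))
```

```text
[ 0.59401051 -0.22332766  0.13198956] 1.6873858580465557 [-3.00825178e-01  2.69681500e-04]
bar x -0.27 y [-0.0074 -0.0006  0.0061] z 0.1117
bar x -0.255 y [-0.0072 -0.0006  0.0061] z 0.1118
bar x -0.24 y [-0.0074 -0.0006  0.0063] z 0.1117
bar x -0.225 y [-0.0073 -0.0005  0.0061] z 0.1117
bar x -0.21 y [-0.0075 -0.0009  0.006 ] z 0.1118
bar x -0.195 y [-0.0076 -0.0009  0.0059] z 0.1117
bar x -0.18 y [-0.0075 -0.0009  0.0058] z 0.1117
scene [214 301] (np.int64(154), np.int64(221))
side [226 322] (np.int64(166), np.int64(242))
```

View pics/side5.png

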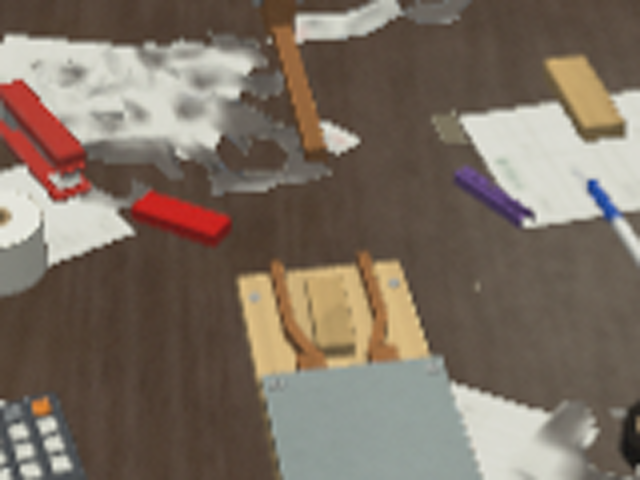

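The side crop shows the stick pointing straight at the jig's trough, its nose at about (155,315) and the slat at (315,330). The stick measures level and centred to within 1 mm. I'll lower it behind the slat now.

Emit:
arm_command(translation=[[0.4,-0.05,2.5],[0.4,-0.05,5],[0.4,-0.05,7],[0.4,-0.05,8],[0.4,-0.05,8.4]], turn=[0,0,0,0,0], hand=[1,1,1,1,1])

```text
clock: 8.1
eef_pos: [0.5922, -0.2186, 0.046]
tool_rot: [0.664, 0.747, -0.001, -0.002]
ft_force: [-0.2, 0.4, -1.5]
grip_width: 0.0215
```

Emit:
arm_command(translation=[[0,0,0],[0,0,0],[0,0,0]], turn=[0,0,0], hand=[1,1,1])

```text
clock: 8.35
eef_pos: [0.5952, -0.2194, 0.0499]
tool_rot: [0.664, 0.747, 0.001, 0.001]
ft_force: [-0.1, -0.8, -0.6]
grip_width: 0.0212
```

Run:
```python
from goto import *
from fit import *
o,M=st();print(o["eef_pos"],jig(o["eef_pos"]),o["ft_force"],o["ft_torque"])
i=camera_info("wrist");p,d=camera("wrist");P=cloud(d,np.array(i["world_to_cam"]),i);J=(P[...,:2]-O)@np.c_[u,n];z=P[...,2]
m=(d>0)&(abs(J[...,1])<.012)&(J[...,0]>-.265)&(J[...,0]<-.15)&(z>.018);print(np.median(z[m]),m.sum(),J[m][:,0].max())
cv2.imwrite("pics/w6.png",p[...,::-1])
c="side";ii=camera_info(c);p,d=camera(c);r=w2px(c,[[*(O-.09*u),.02]])[0].astype(int)
cr=p[r[0]-40:r[0]+40,r[1]-50:r[1]+50];cv2.imwrite("pics/side6.png",cv2.resize(cr,None,fx=6,fy=6,interpolation=cv2.INTER_CUBIC)[...,::-1])
```

```text
[ 0.59523707 -0.21941883  0.04989264] [-0.29708491 -0.00140181] [-0.14005491 -0.84142178 -0.64755671] [-0.01117091  0.00217311 -0.00359843]
0.029538769728434708 6024 -0.1805802160576627
```

View pics/side6.png

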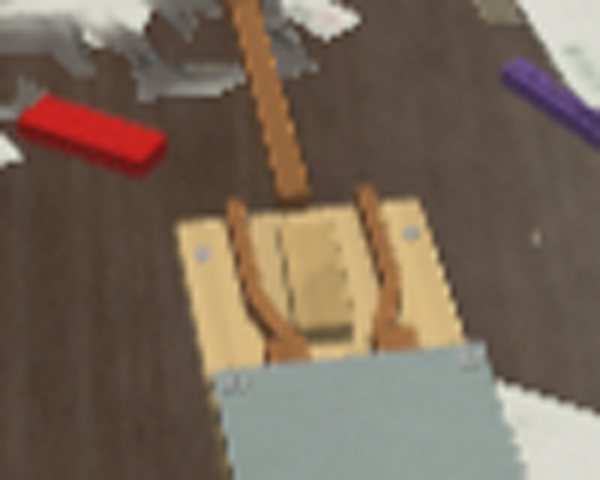

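Emit:
arm_command(translation=[[0,-0.1,0.1],[0.3,-0.1,0.2],[0.6,-0.1,0.2],[0.9,-0.1,0.2],[1.2,-0.1,0.2]], turn=[0,0,0,0,0], hand=[1,1,1,1,1])

```text
clock: 8.87
eef_pos: [0.5915, -0.2066, 0.0462]
tool_rot: [0.664, 0.748, -0.0, -0.0]
ft_force: [0.2, -0.4, -0.5]
grip_width: 0.0215
```

Emit:
arm_command(translation=[[0.4,0,0],[0.8,0,0],[1.2,0,0],[1.6,0,0],[2,0,0]], turn=[0,0,0,0,0], hand=[1,1,1,1,1])

```text
clock: 9.28
eef_pos: [0.5892, -0.1867, 0.0462]
tool_rot: [0.664, 0.748, -0.0, 0.0]
ft_force: [-0.8, -0.9, -0.9]
grip_width: 0.0212
```

Emit:
arm_command(translation=[[0.4,0,0],[0.8,0,0],[1.2,0,0],[1.6,0,0],[2,0,0]], turn=[0,0,0,0,0], hand=[1,1,1,1,1])

```text
clock: 9.7
eef_pos: [0.5869, -0.1669, 0.0462]
tool_rot: [0.664, 0.748, 0.0, 0.0]
ft_force: [-0.9, -0.1, -0.7]
grip_width: 0.0213
```

Run:
```python
from goto import *
o,M=st();print(o["eef_pos"],jig(o["eef_pos"]),o["ft_force"],o["clock"])
c="side";p,d=camera(c);r=w2px(c,[[*(O-.07*u),.02]])[0].astype(int)
cr=p[r[0]-40:r[0]+40,r[1]-50:r[1]+50];cv2.imwrite("pics/side7.png",cv2.resize(cr,None,fx=6,fy=6,interpolation=cv2.INTER_CUBIC)[...,::-1])
```

```text
[ 0.58686165 -0.16692695  0.04616235] [-0.24397598  0.0008311 ] [-0.88007017 -0.13638673 -0.6712521 ] 9.7
```

View pics/side7.png

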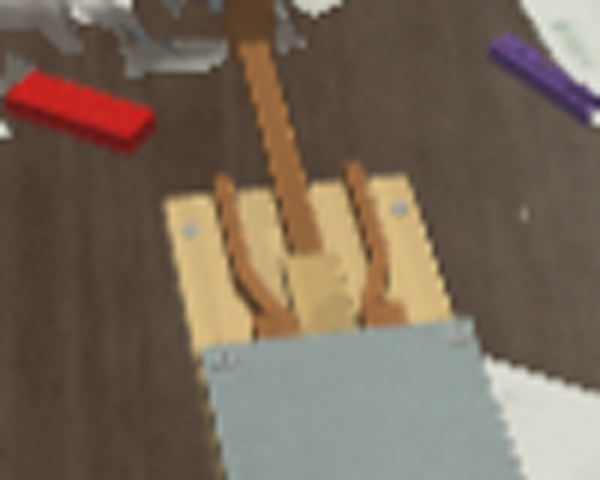

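The nose at (252,303) sits squarely on the slat's rear, and the slat's front is under the cover. I'll keep feeding.

Emit:
arm_command(translation=[[0.4,0,0],[0.8,0,0],[1.2,0,0],[1.6,0,0],[2,0,0]], turn=[0,0,0,0,0], hand=[1,1,1,1,1])

```text
clock: 10.17
eef_pos: [0.5845, -0.147, 0.0461]
tool_rot: [0.664, 0.748, 0.0, -0.0]
ft_force: [0.0, -0.5, -0.4]
grip_width: 0.0212
```

Emit:
arm_command(translation=[[0.3,0,0],[0.6,0,0],[0.9,0,0],[1.2,0,0],[1.5,0,0]], turn=[0,0,0,0,0], hand=[1,1,1,1,1])

```text
clock: 10.58
eef_pos: [0.5828, -0.1323, 0.0462]
tool_rot: [0.664, 0.748, 0.0, 0.0]
ft_force: [-0.4, 0.5, -0.8]
grip_width: 0.0213
```

Emit:
arm_command(translation=[[0.2,0,0],[0.4,0,0],[0.6,0,0],[0.8,0,0],[1.0,0,0]], turn=[0,0,0,0,0], hand=[1,1,1,1,1])

```text
clock: 11.0
eef_pos: [0.5816, -0.1225, 0.0462]
tool_rot: [0.664, 0.748, -0.0, 0.0]
ft_force: [0.1, -0.6, -1.2]
grip_width: 0.0216
```

Emit:
arm_command(translation=[[0.15,0,0],[0.3,0,0],[0.45,0,0],[0.6,0,0],[0.75,0,0]], turn=[0,0,0,0,0], hand=[1,1,1,1,1])

```text
clock: 11.42
eef_pos: [0.5807, -0.1151, 0.0462]
tool_rot: [0.664, 0.748, 0.0, 0.0]
ft_force: [0.6, -0.5, -1.1]
grip_width: 0.0211
```

Emit:
arm_command(translation=[[0.15,0,0],[0.3,0,0],[0.45,0,0],[0.6,0,0],[0.75,0,0]], turn=[0,0,0,0,0], hand=[1,1,1,1,1])

```text
clock: 11.83
eef_pos: [0.5805, -0.1092, 0.0467]
tool_rot: [0.665, 0.747, -0.001, 0.002]
ft_force: [0.2, -6.0, 0.4]
grip_width: 0.0211
```

Emit:
arm_command(translation=[[0.15,0,0],[0.3,0,0],[0.45,0,0],[0.6,0,0],[0.75,0,0]], turn=[0,0,0,0,0], hand=[1,1,1,1,1])

```text
clock: 12.25
eef_pos: [0.5798, -0.1025, 0.0469]
tool_rot: [0.665, 0.747, -0.001, 0.002]
ft_force: [0.3, -6.4, 0.3]
grip_width: 0.0213
```

Emit:
arm_command(translation=[[0.1,0,0],[0.2,0,0],[0.3,0,0],[0.4,0,0],[0.5,0,0]], turn=[0,0,0,0,0], hand=[1,1,1,1,1])

```text
clock: 12.67
eef_pos: [0.5792, -0.0973, 0.0468]
tool_rot: [0.665, 0.747, -0.001, 0.002]
ft_force: [0.6, -7.7, -0.3]
grip_width: 0.0214
```

Emit:
arm_command(translation=[[0.1,0,0],[0.2,0,0],[0.3,0,0],[0.4,0,0]], turn=[0,0,0,0], hand=[1,1,1,1])

```text
clock: 13.0
eef_pos: [0.5787, -0.0932, 0.0468]
tool_rot: [0.665, 0.747, -0.001, 0.002]
ft_force: [1.4, -5.5, -0.8]
grip_width: 0.0213
```

Emit:
arm_command(translation=[[0.1,0,0],[0.2,0,0],[0.3,0,0]], turn=[0,0,0], hand=[1,1,1])

```text
clock: 13.25
eef_pos: [0.5784, -0.0902, 0.0468]
tool_rot: [0.665, 0.747, -0.001, 0.002]
ft_force: [1.4, -6.1, -0.5]
grip_width: 0.0215
```

Emit:
arm_command(translation=[[0.1,0,0],[0.2,0,0],[0.2,0,0]], turn=[0,0,0], hand=[1,1,1])

```text
clock: 13.5
eef_pos: [0.5781, -0.088, 0.0468]
tool_rot: [0.665, 0.747, -0.001, 0.002]
ft_force: [-0.2, -5.1, 0.4]
grip_width: 0.0212
```

Emit:
arm_command(translation=[[0.1,0,0],[0.2,0,0],[0.3,0,0]], turn=[0,0,0], hand=[1,1,1])

```text
clock: 13.75
eef_pos: [0.5779, -0.0854, 0.0469]
tool_rot: [0.665, 0.747, -0.001, 0.002]
ft_force: [0.6, -5.9, 0.1]
grip_width: 0.0217
```

Emit:
arm_command(translation=[[0.1,0,0],[0.2,0,0],[0.2,0,0]], turn=[0,0,0], hand=[1,1,1])

```text
clock: 14.0
eef_pos: [0.5777, -0.0839, 0.047]
tool_rot: [0.665, 0.747, -0.001, 0.003]
ft_force: [1.3, -8.1, 0.6]
grip_width: 0.0211
```

Emit:
arm_command(translation=[[0.1,0,0],[0.2,0,0],[0.2,0,0]], turn=[0,0,0], hand=[1,1,1])

```text
clock: 14.25
eef_pos: [0.5775, -0.0822, 0.0471]
tool_rot: [0.665, 0.747, -0.001, 0.003]
ft_force: [0.7, -8.2, 1.3]
grip_width: 0.0215
```

Emit:
arm_command(translation=[[0.1,0,0],[0.1,0,0]], turn=[0,0], hand=[1,1])

```text
clock: 14.42
eef_pos: [0.5775, -0.0816, 0.0472]
tool_rot: [0.665, 0.747, -0.001, 0.003]
ft_force: [0.7, -11.3, 0.9]
grip_width: 0.0214
```

Emit:
arm_command(translation=[[0.05,0,0],[0.1,0,0],[0.1,0,0]], turn=[0,0,0], hand=[1,1,1])

```text
clock: 14.67
eef_pos: [0.5775, -0.0815, 0.0474]
tool_rot: [0.665, 0.747, -0.002, 0.004]
ft_force: [1.1, -11.7, 1.9]
grip_width: 0.0214
```

Run:
```python
from goto import *
o,M=st();print(jig(o["eef_pos"]),M[:,0]@o["ft_force"],o["ft_torque"],o["eef_pos"])
```

```text
[-0.15808186  0.00021385] -11.772969414128298 [-2.25448882 -0.06044052  0.12469704] [ 0.57751597 -0.08154054  0.04738781]
```

Emit:
arm_command(translation=[[0.05,0,0],[0.1,0,0],[0.1,0,0]], turn=[0,0,0], hand=[1,1,1])

```text
clock: 14.92
eef_pos: [0.5775, -0.0814, 0.0476]
tool_rot: [0.665, 0.747, -0.003, 0.005]
ft_force: [1.0, -13.7, 1.8]
grip_width: 0.0212
```

Emit:
arm_command(translation=[[0.05,0,0],[0.05,0,0]], turn=[0,0], hand=[1,1])

```text
clock: 15.08
eef_pos: [0.5776, -0.0814, 0.0478]
tool_rot: [0.665, 0.746, -0.003, 0.005]
ft_force: [-0.4, -14.3, 3.2]
grip_width: 0.0213
```

Emit:
arm_command(translation=[[0.05,0,0],[0.1,0,0],[0.1,0,0]], turn=[0,0,0], hand=[1,1,1])

```text
clock: 15.33
eef_pos: [0.5776, -0.0813, 0.048]
tool_rot: [0.666, 0.746, -0.003, 0.006]
ft_force: [0.1, -18.7, 3.2]
grip_width: 0.021
```

Emit:
arm_command(translation=[[0,0,0],[0,0,0]], turn=[0,0], hand=[1,1])

```text
clock: 15.5
eef_pos: [0.5776, -0.0813, 0.048]
tool_rot: [0.666, 0.746, -0.003, 0.006]
ft_force: [-0.5, -17.2, 3.3]
grip_width: 0.0212
```

Emit:
arm_command(translation=[[0,0,0],[0,0,0],[0,0,0],[0,0,0],[0,0,0]], turn=[0,0,0,0,0], hand=[1,1,1,1,1])

```text
clock: 15.92
eef_pos: [0.5775, -0.0813, 0.0479]
tool_rot: [0.666, 0.746, -0.003, 0.005]
ft_force: [0.2, -17.6, 3.8]
grip_width: 0.0214
```

Emit:
arm_command(translation=[[0,0,0],[0,0,0],[0,0,0]], turn=[0,0,0], hand=[1,1,1])

```text
clock: 16.17
eef_pos: [0.5775, -0.0813, 0.0479]
tool_rot: [0.666, 0.746, -0.003, 0.005]
ft_force: [-0.3, -17.4, 3.5]
grip_width: 0.0214
```

A steady 17 to 17.6 N was held for about 0.8 s with no further travel, so the stop is bottomed. I'll withdraw straight back.

Emit:
arm_command(translation=[[-0.2,0,0],[-0.6,0,0],[-1.2,0,0],[-2.4,0,0],[-4,0,0]], turn=[0,0,0,0,0], hand=[1,1,1,1,1])

```text
clock: 16.58
eef_pos: [0.5804, -0.1142, 0.0459]
tool_rot: [0.663, 0.748, 0.0, -0.001]
ft_force: [0.6, 0.6, -1.0]
grip_width: 0.0215
```

Emit:
arm_command(translation=[[-2,0,0],[-4,0,0],[-6,0,0],[-8,0,0],[-10,0,0]], turn=[0,0,0,0,0], hand=[1,1,1,1,1])

```text
clock: 17.0
eef_pos: [0.5923, -0.2149, 0.0458]
tool_rot: [0.664, 0.748, 0.0, -0.001]
ft_force: [-0.0, 0.5, -1.1]
grip_width: 0.0213
```

Emit:
arm_command(translation=[[-2,0,0],[-4,0,-1],[-6,0,-2],[-7,0,-3],[-7,0,-3]], turn=[0,0,0,0,0], hand=[1,1,1,1,1])

```text
clock: 17.42
eef_pos: [0.6019, -0.287, 0.0781]
tool_rot: [0.665, 0.747, 0.001, 0.002]
ft_force: [0.7, -0.7, -0.1]
grip_width: 0.0212
```

Run:
```python
from goto import *
from fit import *
o,M=st();print(o["eef_pos"],jig(o["eef_pos"]),o["ft_force"],M.round(3).tolist(),delta([.53,-.32,.036]))
i=camera_info("wrist");p,d=camera("wrist");P=cloud(d,np.array(i["world_to_cam"]),i);J=(P[...,:2]-O)@np.c_[u,n];z=P[...,2]
x0=jig(o["eef_pos"])[0]
for a in (.06,.09,.11):
    m=(d>0)&(abs(J[...,1])<.012)&(abs(J[...,0]-x0-a)<.01)&(z>.03);print(a,np.median(z[m])-.0016)
cv2.imwrite("pics/w8.png",p[...,::-1])
```

```text
[ 0.60194713 -0.28698286  0.07806371] [-3.64971274e-01 -2.33087769e-04] [ 0.68546018 -0.6770986  -0.11110084] [[-0.115, 0.993, 0.004], [0.993, 0.115, -0.002], [-0.003, 0.004, -1.0]] [-2.44258879 -7.5420921   4.18442124]
0.06 0.05608602339721285
0.09 0.05593969917577651
0.11 0.05582325632379203
```

View pics/w8.png

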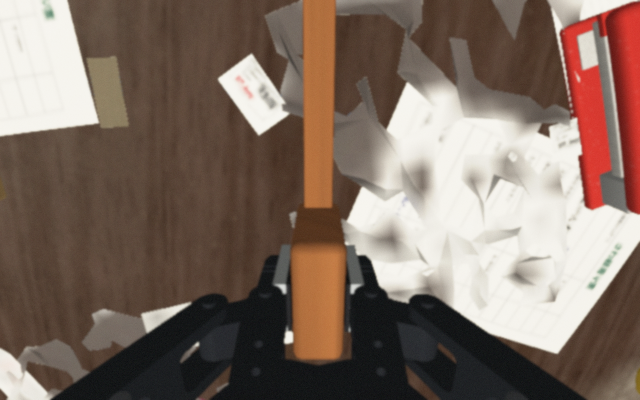

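The stick is still level and straight in the grip (bar at column 318). There is clear wood about 7 cm to the image left (near column 190), and I'll lay it there.

Emit:
arm_command(translation=[[-1,-2.5,0],[-2,-5,0],[-2.4,-7.5,0],[-2.4,-7.5,0],[-2.4,-7.5,0]], turn=[0,0,0,0,0], hand=[1,1,1,1,1])

```text
clock: 17.88
eef_pos: [0.5273, -0.3151, 0.0752]
tool_rot: [0.664, 0.747, 0.0, -0.002]
ft_force: [0.2, 0.5, 0.1]
grip_width: 0.0214
```

Emit:
arm_command(translation=[[0,0,1.5],[0,0,2.8],[0,0,3.6],[0,0,3.9],[0,0,3.9]], turn=[0,0,0,0,0], hand=[1,1,1,1,1])

```text
clock: 18.3
eef_pos: [0.5289, -0.315, 0.0358]
tool_rot: [0.664, 0.748, -0.0, -0.001]
ft_force: [-0.6, 0.2, -2.0]
grip_width: 0.0213
```

Emit:
arm_command(translation=[[0,0,0.1],[0,0,0.1],[0,0,0.1]], turn=[0,0,0], hand=[1,1,1])

```text
clock: 18.55
eef_pos: [0.5297, -0.3163, 0.0369]
tool_rot: [0.664, 0.748, 0.0, 0.001]
ft_force: [0.8, 0.1, -0.6]
grip_width: 0.0214
```

Emit:
arm_command(translation=[[0,0,0.15],[0,0,0.3],[0,0,0.3],[0,0,0.3]], turn=[0,0,0,0], hand=[1,1,1,1])

```text
clock: 18.88
eef_pos: [0.5294, -0.3165, 0.0338]
tool_rot: [0.664, 0.748, 0.0, 0.001]
ft_force: [-0.9, -0.8, 2.4]
grip_width: 0.0212
```

Contact with the bench is felt (about +2.4 N up), so I'll open and rise.

Emit:
arm_command(translation=[[0,0,0],[0,0,0],[0,0,0],[0,0,0],[0,0,0]], turn=[0,0,0,0,0], hand=[0.7,0.3,0,0,0])

```text
clock: 19.3
eef_pos: [0.5289, -0.3161, 0.033]
tool_rot: [0.664, 0.748, -0.0, -0.0]
ft_force: [-0.1, 0.9, -0.2]
grip_width: 0.0729
```

Emit:
arm_command(translation=[[0,0,0],[0,0,0],[0,0,-1],[0,0,-3],[0,0,-6]], turn=[0,0,0,0,0], hand=[0,0,0,0,0])

```text
clock: 19.72
eef_pos: [0.527, -0.315, 0.0914]
tool_rot: [0.664, 0.748, -0.001, -0.003]
ft_force: [0.2, 0.2, 0.0]
grip_width: 0.085
```

Emit:
arm_command(translation=[[0,0,-4],[-2,0,-8],[-4,0,-12],[-6,0,-15],[-6,0,-15]], turn=[0,0,0,0,0], hand=[0,0,0,0,0])

```text
clock: 20.13
eef_pos: [0.5391, -0.3814, 0.254]
tool_rot: [0.665, 0.747, 0.0, 0.01]
ft_force: [0.3, 0.5, 1.6]
grip_width: 0.0858
```

Run:
```python
from goto import *
o,M=st();print(o["eef_pos"],o["clock"],o["ft_force"])
p,d=camera("side");cr=p[130:330,180:440];cv2.imwrite("pics/side9.png",cv2.resize(cr,None,fx=3,fy=3,interpolation=cv2.INTER_CUBIC)[...,::-1])
```

```text
[ 0.53909192 -0.38142164  0.25395082] 20.1333 [0.26095167 0.51339792 1.61945497]
```

View pics/side9.png

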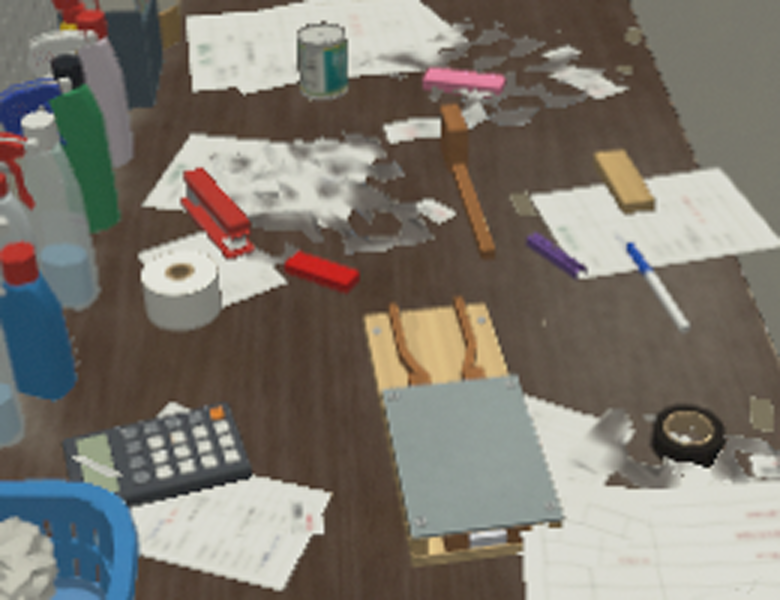

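The stick lies flat on open bench, with its handle at (135,453) and nose at (250,487). The trough is empty because the slat is under the cover, and the other things are where they were.

Emit:
arm_command(translation=[[0,0,0],[0,0,0],[0,0,0]], turn=[0,0,0], hand=[0,0,0])

```text
clock: 20.43
eef_pos: [0.5352, -0.3745, 0.2413]
tool_rot: [0.664, 0.748, -0.0, -0.002]
ft_force: [0.2, -0.3, -1.2]
grip_width: 0.0854
```

```bash
python3 -c "
from workcell import *
print(job_done(), get_obs()['clock'])"
```

```text
the job is handed in; nothing more can be done
the job is handed in; nothing more can be done
```

I picked up the push stick by its handle and used its nose to feed the small pale slat through the channel until the stop was bottomed. I then drew the stick straight back, laid it on the open bench and handed the job in at about 20.4 s.

- **Feeding:** drag under the roller was about 6 N. The stop bottomed with the slat's front end at about jig x = 97 mm.
- **Pressing home:** I held about 17 to 17.6 N on the stick for roughly 0.8 s with no further travel. One reading reached 18.7 N just as the force came up; the next read 17.2 N.
- **Last picture:** the stick lies flat off the jig, the trough is empty, and the other things are where they were.
- **Not confirmed:** the slat is hidden under the cover, so that it is still against the stop rests on the force and travel readings. No check failed.

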